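# Put the lids back on the cocottes

### The arm

A 6-joint arm with a two-finger parallel gripper is mounted at the origin on the work surface. World frame = base frame: x ahead of the robot, y to its left, z up, the work surface at z = 0. Lengths are in mm, angles in rad, forces in N, time in s.
With the tool pointing down it reaches from about 350 to 775 mm from the base axis. Payload 7.3 kg.
Tool frame: the origin (TCP) lies on the centre line of the jaws, within the pads' length; the fingertips stand 19 mm ahead of it and the grasp point (between the pads) is the TCP; z points along the fingers, y is the direction in which the jaws open and shut (so a half turn about z gives the same grasp; the last joint's range is limited). The gripper opens to 92 mm and grips with 3 to 60 N. Pads are 19 mm wide; open, the fingers measure 130 mm over their backs; the gripper's body (75 mm by 190 mm) begins 47 mm behind the grasp point.
Start: joints at [1.119, 0.342, 1.524, -0, 1.275, -0.146], TCP at [158.039, 500.666, 245.741] pointing down, gripper open.
Joint ranges: [-2.53, 2.53], [-0.77, 2.02], [0.04, 2.7], [-1, 4.14], [0.28, 2.66], [-3.11, 3.11]. Speed limits (rad/s): [2.57, 2.57, 3.14, 3.14, 3.14, 3.14].

### API

Orientations are given as a 3x3 rotation matrix whose columns are the frame's x, y, z axes.
In Python, from station import bot gives the robot as it stands.
- The arm moves only by the tool arm_command, never from a script. Its argument "motion" is a list of rows, each a list of 5 numbers: the shift along the tool's x, y, z in mm, then the turn about the tool's z in rad, then the closure, from -1 (fully open) to 1 (shut). In form: [[dx, dy, dz, turn, grip], ...]. A call has 1 to 5 rows; each row shifts and turns the pose as measured when the row begins, along the tool's axes as they then stand; what a row does not reach is not made up. A row lasts 1/8 s, in which the tool goes at most 62.5 mm and 10.7 degrees, less where a joint would pass 70% of its speed; a pose out of reach is approached as far as the arm can. A call is refused whole if a number of a shift passes 62.5 or a number of a turn 0.188, either way. A call with a gripper value outside its range is refused whole. The fingers move at their own pace and stop on an object; "force" is the grip in N (left out, the last holds). Time passes only in rows, so rows that do not move let the fingers close. It gives the time, the measured TCP pose, the force and the opening at its end, in the units of the state.
- bot.sense(): the state, without advancing time (a new reading comes with each control period).
- bot.get_image(name): name is "scene" or "side" or "wrist"; returns (picture, depth): 384x512x3 uint8, blue, green, red; 384x512 float32, mm along the optical axis (not along the pixel's ray), 0 where there is no reading.
- bot.camera_params(name): a dict with "intrinsics" (3x3 intrinsics, pixels), "distortion" ([k1, k2, p1, p2, k3] as OpenCV has them; the pictures are not rectified), "R" (3x3) and "t" (3): a world point X has camera coordinates R X + t. Camera axes: x right, y down, z forward; pixel columns grow to the right and rows downward; lengths in mm; the calibration is good to about 2 mm. A picture is of the moment at which its call begins: read the wrist's pose just before it. camera_params takes no time and is no camera call; for the wrist camera it gives the pose at the moment of the call.
- bot.finish_job(): hands the job in, once; it reports no verdict.
Trained networks look in the newest picture that a camera, given by its name, has taken for a name from the list of things; names that differ only in an ending like _2 or _b are one class to them, and where a whole thing is asked for, a point or a joint stands for the part that bears it (a point fixed in the world has none). Each returns a list of dicts, best first, with "confidence" (0 to 1); they miss things now and then, are a little off and sometimes report something else, mostly with a low value. They report only what shows in the picture. A call takes as long as a camera call. They do not tell look-alikes from the thing itself.
- bot.find_in(camera, target): "rect" ([left, top, right, bottom] in pixels, round what is visible of it).
- bot.cut_out(camera, target): "pixels" (384x512 bool, what is visible of it) and "rect" ([left, top, right, bottom] in pixels, round what is visible of it).
- bot.pinpoint(camera, target): "location" ([column, row] in pixels: a listed point, or the origin of a listed thing).
The state is a dict: "t": time; "joint_pos": joint angles; "joint_vel": joint speeds; "joint_efforts": joint torques, N m; "ee_pos": TCP position; "tool_rot": TCP orientation; "force": force on the tool from outside, world axes, zero at the start; "torque": the same for the moment, N m; "opening": finger opening in mm.
Only numpy, scipy, OpenCV 4.12 (cv2) and the standard library are available. Lean on these libraries where they do the work, as an engineer would, in place of code of your own. Each camera call takes 0.05 s, during which the arm holds its last target. There are 200 camera calls.

### The job

The four small cocottes are clean and dry: put each one's lid back on the pot of its own colour, set down gently so the enamel does not chip, and fully home on the rim. Leave the pots standing where they are, and leave the glass lid and the heart-shaped dish of tomatoes alone.

Things in the scene. Friction and masses are not known exactly. Their poses are not given: they have to be found in the camera images.
- lid_teal: Dark teal (blue-green) round lid, 100 mm across, about 250 g, right way up on the worktop. Origin: centre of its underside, z up. Heights over it: plug 79 mm across (lower edge tapered to 71) 0-6 mm; brim 100 mm across 6-10 mm, rising to 16 mm at the middle; black knob on the axis, stem 15 mm across to 26 mm, head 28 mm across 26-44 mm: grip it from above. Round: yaw does not matter.
- pot_teal: Dark teal (blue-green) open round pot (small cocotte), same colour inside, 98 mm across, 60 mm tall, 86 mm inside at the rim, about 500 g, loose on the worktop. Origin: centre of its underside, z up. Two loop handles along its x axis, to 63 mm out, below the rim. Lid home: brim on the rim, lid origin 54 mm above the pot's, plug inside with 3.5 mm play all round.
- lid_red: Red round lid, 100 mm across, about 250 g, right way up on the worktop. Origin: centre of its underside, z up. Heights over it: plug 79 mm across (lower edge tapered to 71) 0-6 mm; brim 100 mm across 6-10 mm, rising to 16 mm at the middle; black knob on the axis, stem 15 mm across to 26 mm, head 28 mm across 26-44 mm: grip it from above. Round: yaw does not matter.
- pot_red: Red open round pot (small cocotte), same colour inside, 98 mm across, 60 mm tall, 86 mm inside at the rim, about 500 g, loose on the worktop. Origin: centre of its underside, z up. Two loop handles along its x axis, to 63 mm out, below the rim. Lid home: brim on the rim, lid origin 54 mm above the pot's, plug inside with 3.5 mm play all round.
- lid_yellow: Yellow round lid, 100 mm across, about 250 g, right way up on the worktop. Origin: centre of its underside, z up. Heights over it: plug 79 mm across (lower edge tapered to 71) 0-6 mm; brim 100 mm across 6-10 mm, rising to 16 mm at the middle; black knob on the axis, stem 15 mm across to 26 mm, head 28 mm across 26-44 mm: grip it from above. Round: yaw does not matter.
- pot_yellow: Yellow open round pot (small cocotte), same colour inside, 98 mm across, 60 mm tall, 86 mm inside at the rim, about 500 g, loose on the worktop. Origin: centre of its underside, z up. Two loop handles along its x axis, to 63 mm out, below the rim. Lid home: brim on the rim, lid origin 54 mm above the pot's, plug inside with 3.5 mm play all round.
- lid_white: White round lid, 100 mm across, about 250 g, right way up on the worktop. Origin: centre of its underside, z up. Heights over it: plug 79 mm across (lower edge tapered to 71) 0-6 mm; brim 100 mm across 6-10 mm, rising to 16 mm at the middle; black knob on the axis, stem 15 mm across to 26 mm, head 28 mm across 26-44 mm: grip it from above. Round: yaw does not matter.
- pot_white: White open round pot (small cocotte), same colour inside, 98 mm across, 60 mm tall, 86 mm inside at the rim, about 500 g, loose on the worktop. Origin: centre of its underside, z up. Two loop handles along its x axis, to 63 mm out, below the rim. Lid home: brim on the rim, lid origin 54 mm above the pot's, plug inside with 3.5 mm play all round.
- glass_lid: Lid of a milk pan, not of any cocotte: clear glass with a steel rim, 108 mm across, the same black knob (28 mm, top 44 mm up), loose on the worktop; to be left alone. Origin: centre of its underside.
- heart_dish: White heart-shaped ceramic dish full of cherry tomatoes, about 105 mm across and 34 mm tall, loose on the worktop; to be left alone. Origin: middle of its underside.
There are look-alikes about, which are no part of the job. What is shaped like the lid_yellow but brown or purple is not meant.

How it is judged:
By the outcome, as a careful person would: the job done as asked, in the order asked, and still so for the second after the job is handed in, with the robot touching nothing.
It also fails if it takes over 96 s, if anything falls off the work surface, if the arm or the gripper's body presses on something with over 40 N, if the wrist force passes 120 N, or if a joint passes its speed limit or range.

## Working session

There is one attempt and no reset: what is moved stays moved. The work goes in short steps, Python scripts to look and compute and a tool call to move; the robot and the scene stay as the last step left them, time stands still between calls to the robot, and variables do not carry over. Pictures are saved under pics/ and viewed, about 12 in all and at most 16, crops included, and the job is handed in when it is done.

Besides the shell and the picture viewer there is one more tool, called after "Request:" by a JSON object that holds its "op" and its "data", one argument or row to a line. arm_command: Moves the arm, as the interface text tells. Its arguments: {"type":"object","properties":{"motion":{"type":"array"},"force":{"type":"number"}},"required":["motion"]}

```bash
ls; mkdir -p pics
python3 - <<'E'
from station import bot
import cv2
s=bot.sense();print(s['t'],s['ee_pos'],s['tool_rot'],s['opening'])
for n in('scene','side','wrist'):
    im,d=bot.get_image(n);cv2.imwrite(f'pics/{n}0.png',im)
    p=bot.camera_params(n);print(n,p['R'],p['t'],p['intrinsics'],p['distortion'])
a=cv2.imread('pics/scene0.png')
E
```

```text
pics
0.0 [157.85854161 500.28327249 245.03259697] [[-9.53616632e-01  3.01023039e-01 -6.70596482e-04]
 [ 3.01023719e-01  9.53615543e-01 -1.45508946e-03]
 [ 2.01475777e-04 -1.58946295e-03 -9.99998717e-01]] 91.83190422787621
scene [[ 0.8707582   0.49168447 -0.00515174]
 [ 0.41056747 -0.7327881  -0.54263795]
 [-0.27058179  0.47039131 -0.8399509 ]] [-363.97273777 -166.29038423 1253.72516155] [[373.38773323   0.         257.19411438]
 [  0.         373.38773323 189.54925054]
 [  0.           0.           1.        ]] [-0.11848808  0.          0.          0.          0.        ]
side [[ 0.97813782 -0.20768508  0.01064463]
 [-0.1116671  -0.56772346 -0.81561052]
 [ 0.17543334  0.79659085 -0.57850338]] [-433.29057626   68.44205114 1014.49501177] [[437.50801736   0.         257.39801723]
 [  0.         437.50801736 185.61532273]
 [  0.           0.           1.        ]] [-0.14933399  0.          0.          0.          0.        ]
wrist [[ 0.30104118  0.95361047 -0.00113467]
 [ 0.90665181 -0.28584782  0.31027973]
 [ 0.29556166 -0.09443573 -0.95064462]] [-524.88899831  -37.72838772  392.13811017] [[324.63217437   0.         245.58794949]
 [  0.         324.63217437 193.00231326]
 [  0.           0.           1.        ]] [-0.00522139  0.          0.          0.          0.        ]
```

View pics/scene0.png

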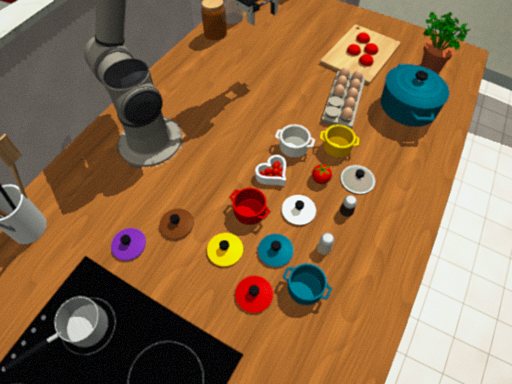

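View pics/side0.png

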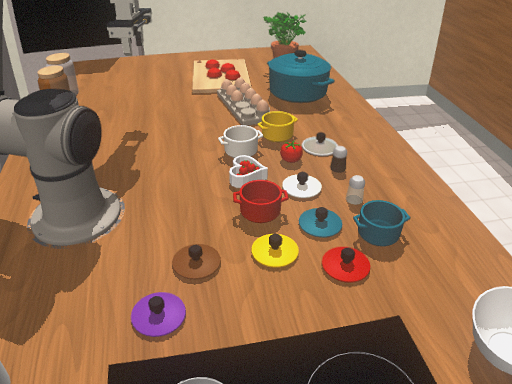

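The scene view shows lids at white (298,209), yellow (225,249), teal (275,250) and red (254,294). The pots are at teal (306,283), red (250,205), yellow (340,140) and white (294,140). The glass lid is at (358,179), and the purple and brown look-alikes are on the left. The side view agrees.

```bash
cat > h.py <<'E'
from station import bot
import cv2, numpy as np
from scipy.optimize import least_squares
def cloud(cam):
    p=bot.camera_params(cam); im,d=bot.get_image(cam)
    h,w=d.shape; v,u=np.mgrid[:h,:w]
    K=p['intrinsics'];n=cv2.undistortPoints(np.stack([u,v],-1).reshape(-1,1,2).astype(np.float64),K,np.array(p['distortion'])).reshape(h,w,2)
    X=np.dstack([n[...,0]*d,n[...,1]*d,d]); W=(X-np.array(p['t']))@np.array(p['R'])
    W[d<=0]=np.nan
    return im,W
def proj(cam,X):
    p=bot.camera_params(cam);R=np.array(p['R'])
    return cv2.projectPoints(np.array(X,float).reshape(-1,1,3),cv2.Rodrigues(R)[0],np.array(p['t']),p['intrinsics'],np.array(p['distortion']))[0].reshape(-1,2)
def ring(W,c,zlo,zhi,r0,r1,rfit=None):
    """centre of points with height zlo..zhi round c: enclosing circle + annulus lsq"""
    P=W.reshape(-1,3);P=P[np.isfinite(P[:,0])]
    q=np.hypot(P[:,0]-c[0],P[:,1]-c[1]);m=(P[:,2]>zlo)&(P[:,2]<zhi)&(q<r1)&(q>=r0)
    Q=P[m]
    if len(Q)<5: return None
    if rfit:
        c=least_squares(lambda x:np.hypot(Q[:,0]-x[0],Q[:,1]-x[1])-rfit,c,loss='soft_l1',f_scale=2).x
        return c,rfit,len(Q),np.median(Q[:,2])
    e=cv2.minEnclosingCircle(Q[:,:2].astype(np.float32));return np.array(e[0]),e[1],len(Q),np.median(Q[:,2])
E
python3 - <<'E'
from h import *
S={'lid_white':(298,212),'lid_yellow':(225,252),'lid_teal':(275,253),'lid_red':(254,298),'glass':(358,182),
'pot_teal':(306,283),'pot_red':(250,205),'pot_yellow':(340,140),'pot_white':(294,140),'heart':(271,171),'tomato':(321,175),'pepper':(348,205),'salt':(325,243)}
im,W=cloud('scene');im2,W2=cloud('side')
for k,(u,v) in S.items():
    c=W[v,u].copy();o=[k,c.round(0)]
    if 'pot' in k:
        # move from visible inside point to rim centre
        for it in range(4):
            r=ring(W,c,54,66,0 if it==0 else 38,75 if it==0 else 54,None if it==0 else 46)
            if r is None: break
            c=r[0]
        o+=[np.round(c,1),r and r[2:]]
        b=c
        for it in range(3):
            r=ring(W2,b,54,66,38,54,46)
            if r is None: break
            b=r[0]
        o+=['side',np.round(b,1),r and r[2:]]
    elif 'lid' in k or k=='glass':
        for w in(W,W2):
            b=c.copy()[:2]
            for it in range(3):
                r=ring(w,b,4,20,0,58)
                if r is None:break
                b=r[0]
            kn=ring(w,b,38,50,0,25); o+=[np.round(b,1),r and np.round(r[1:],1), 'knob',kn and (np.round(kn[0],1),kn[1:])]
    print(*o)
for n in list(S)[:8]:
    if n!='glass':
        for cam in('scene','side'):
            r=bot.pinpoint(cam,n); print(n,cam,[(np.round(x['location']),round(x['confidence'],2)) for x in r[:3]])
E
```

```text
lid_white [562. -15.  20.] [556.2  -3.6] [ 54.6 709.   13.4] knob (array([5.588e+02, 1.000e-01]), (14.58460807800293, 68, np.float64(43.3919960588814))) [558.   -0.7] [ 51.4 645.   13.7] knob (array([555.6,  -1.6]), (12.667984008789062, 60, np.float64(43.4593130689303)))
lid_yellow [ 443. -223.   15.] [ 441.9 -222.8] [ 57.7 850.   13.4] knob (array([ 435.3, -214.2]), (13.764347076416016, 79, np.float64(43.39180072693364))) [ 434.9 -214.2] [  50.8 1119.    13. ] knob (array([ 433.8, -216. ]), (13.749258041381836, 106, np.float64(43.411283654064846)))
lid_teal [ 564. -159.   17.] [ 564.  -158.8] [ 57.8 830.   13.4] knob (array([ 559.5, -147.6]), (13.728801727294922, 79, np.float64(43.37383851307955))) [ 559.8 -147.7] [ 52.  866.   13.1] knob (array([ 556.4, -148. ]), (13.364644050598145, 84, np.float64(43.68866517812988)))
lid_red [ 576. -295.   17.] [ 573.7 -293.1] [  57.5 1010.    13.9] knob (array([ 568.8, -283.2]), (14.364786148071289, 99, np.float64(43.62152129899069))) [ 567.5 -283.8] [  51.2 1199.    13.2] knob (array([ 565.4, -285.1]), (13.648351669311523, 112, np.float64(43.29
[... 961 characters left out ...]

lid_white side [(array([298., 190.]), 0.68)]
lid_yellow scene [(array([176., 223.]), 0.81), (array([130., 242.]), 0.75), (array([227., 249.]), 0.71)]
lid_yellow side [(array([200., 265.]), 0.97), (array([272., 253.]), 0.92)]
lid_teal scene [(array([274., 250.]), 0.89)]
lid_teal side [(array([323., 221.]), 0.83)]
lid_red scene [(array([255., 294.]), 0.79)]
lid_red side [(array([342., 268.]), 0.75), (array([298., 186.]), 0.44)]
pot_teal scene [(array([303., 288.]), 0.66)]
pot_teal side [(array([379., 238.]), 0.6)]
pot_red scene []
pot_red side [(array([260., 210.]), 0.74)]
pot_yellow scene [(array([337., 146.]), 0.97), (array([294., 150.]), 0.68)]
pot_yellow side [(array([275., 134.]), 0.58)]
```

Request:
{"op": "arm_command", "data": {
  "motion": [
    [0,0,0,-0.153,-0.1],
    [0,0,0,-0.153,-0.1],
    [-37,-47,0,0,-0.1],
    [-37,-47,0,0,-0.1],
    [-37,-47,0,0,-0.1]
  ],
  "force": 25
}}

```text
t: 1.58
ee_pos: [271.3, 360.4, 245.4]
tool_rot: [[-1.0, -0.019, 0.001], [-0.019, 1.0, 0.002], [-0.001, 0.002, -1.0]]
force: [1.2, 0.4, 1.2]
opening: 51.1
```

Request:
{"op": "arm_command", "data": {
  "motion": [
    [-36,-45,0,0.019,-0.1],
    [-36,-45,0,0,-0.1],
    [-36,-45,0,0,-0.1],
    [-36,-45,0,0,-0.1],
    [-36,-45,0,0,-0.1]
  ]
}}

```text
t: 2.2
ee_pos: [457.3, 128.1, 246.6]
tool_rot: [[-1.0, 0.0, 0.005], [0.001, 1.0, 0.004], [-0.005, 0.004, -1.0]]
force: [0.6, 0.2, -0.1]
opening: 50.3
```

Request:
{"op": "arm_command", "data": {
  "motion": [
    [-36,-45,20,0,-0.1],
    [-36,-45,30,0,-0.1],
    [-30,-38,30,0,-0.1],
    [0,0,0,0,-0.1]
  ]
}}

```text
t: 2.7
ee_pos: [562.6, -4.7, 166.9]
tool_rot: [[-1.0, 0.006, 0.009], [0.006, 1.0, 0.004], [-0.009, 0.004, -1.0]]
force: [-0.6, 1.0, 0.2]
opening: 50.4
```

```bash
cat > kn.py <<'E'
from h import *
import sys
x,y=map(float,sys.argv[1:3])
im,W=cloud('wrist');s=bot.sense();b=np.array([x,y])
if len(sys.argv)>3: cv2.imwrite('pics/'+sys.argv[3],im)
mode=sys.argv[4] if len(sys.argv)>4 else 'lid'
for it in range(3):
    r=ring(W,b,4,20,0,57) if mode=='lid' else ring(W,b,54,66,38,54,46)
    if r is None:break
    b=r[0]
print('ring',r)
if mode=='lid':print('knob',ring(W,b,38,50,0,25))
print(s['ee_pos'].round(1),s['t'],s['tool_rot'].round(4).tolist())
E
python3 kn.py 557 -1 w1.png
```

```text
ring (array([556.76037598,   1.79670286]), 49.939186096191406, 7542, np.float64(13.196686312453354))
knob (array([556.92687988,   1.73397326]), 14.080657005310059, 795, np.float64(43.40065319754838))
[562.3  -3.4 168.3] 2.75 [[-0.9999, 0.0047, 0.0106], [0.0048, 1.0, 0.0042], [-0.0106, 0.0042, -0.9999]]
```

View pics/w1.png

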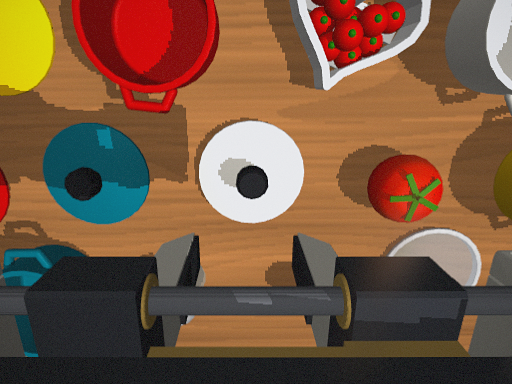

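Request:
{"op": "arm_command", "data": {
  "motion": [
    [5,5,40,0,-0.1],
    [0,0,40,0,-0.1],
    [0,0,25,0,-0.1],
    [0,0,0,0,-0.1]
  ]
}}

```text
t: 3.25
ee_pos: [558.9, 6.7, 66.2]
tool_rot: [[-1.0, 0.001, 0.018], [0.001, 1.0, 0.004], [-0.018, 0.004, -1.0]]
force: [-0.3, -0.1, 0.3]
opening: 50.5
```

Request:
{"op": "arm_command", "data": {
  "motion": [
    [2,-5,0,0,-0.1],
    [0,0,0,0,-0.1],
    [0,0,12,0,-0.1],
    [0,0,10,0,-0.1],
    [0,0,0,0,-0.1]
  ]
}}

```text
t: 3.88
ee_pos: [559.3, 2.4, 47.5]
tool_rot: [[-1.0, -0.001, 0.025], [-0.001, 1.0, 0.004], [-0.025, 0.004, -1.0]]
force: [0.3, -0.8, -0.6]
opening: 50.3
```

Request:
{"op": "arm_command", "data": {
  "motion": [
    [0,0,0,0,-0.1],
    [0,0,0,0,-0.1],
    [0,0,0,0,-0.1],
    [0,0,0,0,-0.1],
    [0,0,0,0,-0.1]
  ]
}}

```text
t: 4.5
ee_pos: [559.5, 2.3, 47.7]
tool_rot: [[-1.0, -0.001, 0.026], [-0.0, 1.0, 0.004], [-0.026, 0.004, -1.0]]
force: [-0.8, 0.4, -0.2]
opening: 50.6
```

Request:
{"op": "arm_command", "data": {
  "motion": [
    [3,-0.5,6,0,-0.1],
    [0,0,6,0,-0.1],
    [0,0,0,0,0.6],
    [0,0,0,0,0.6],
    [0,0,0,0,0.6]
  ]
}}

```text
t: 5.12
ee_pos: [557.0, 1.3, 35.0]
tool_rot: [[-1.0, -0.001, 0.027], [-0.0, 1.0, 0.003], [-0.027, 0.003, -1.0]]
force: [0.1, -0.2, 0.9]
opening: 27.1
```

Request:
{"op": "arm_command", "data": {
  "motion": [
    [0,0,-25,0,0.6],
    [0,0,-40,0,0.6],
    [0,0,-40,0,0.6],
    [10,20,-20,0,0.6],
    [24,40,0,0,0.6]
  ]
}}

```text
t: 5.75
ee_pos: [517.9, 61.2, 160.0]
tool_rot: [[-1.0, 0.004, 0.019], [0.004, 1.0, 0.006], [-0.019, 0.006, -1.0]]
force: [0.9, 0.6, -4.0]
opening: 26.9
```

Request:
{"op": "arm_command", "data": {
  "motion": [
    [24,40,0,0,0.6],
    [24,40,0,0,0.6],
    [20,35,0,0,0.6],
    [12,20,0,0,0.6],
    [0,0,0,0,0.6]
  ]
}}

```text
t: 6.38
ee_pos: [430.9, 202.8, 157.3]
tool_rot: [[-1.0, 0.002, 0.012], [0.002, 1.0, 0.006], [-0.012, 0.007, -1.0]]
force: [1.3, -0.6, -2.5]
opening: 26.9
```

```bash
cat > held.py <<'E'
from h import *
import sys
x,y=map(float,sys.argv[1:3])
T=bot.sense()['ee_pos'];lz=float(sys.argv[4]) if len(sys.argv)>4 else 37
for cam in('wrist','scene','side'):
    im,W=cloud(cam)
    b=np.array([x,y])
    for it in range(3):
        r=ring(W,b,54,63,38,54,46)
        if r is None or r[2]<20:break
        b=r[0]
    z0=T[2]-lz
    l=T[:2]
    for it in range(3):
        q=ring(W,l,z0+5,z0+18,0,56)
        if q is None:break
        l=q[0]
    print(cam,'pot',r and (r[0].round(1),r[2]),'lid',q and (q[0].round(1),round(q[1],1),q[2],round(q[3],1)))
    if cam=='wrist' and sys.argv[3]!='-': cv2.imwrite('pics/'+sys.argv[3],im)
print(T.round(1),bot.sense()['force'].round(1))
E
python3 held.py 438 207 w2.png
```

```text
wrist pot (array([436.8, 210.6]), 825) lid (array([429.8, 203.6]), 49.8, 11746, np.float64(135.2))
scene pot (array([438. , 207.8]), 119) lid (array([431.9, 200. ]), 48.9, 288, np.float64(134.5))
side pot (array([437.7, 207.1]), 220) lid (array([431.5, 200.1]), 51.3, 352, np.float64(135.0))
[430.9 202.8 157.3] [ 0.5  0.  -3.1]
```

View pics/w2.png

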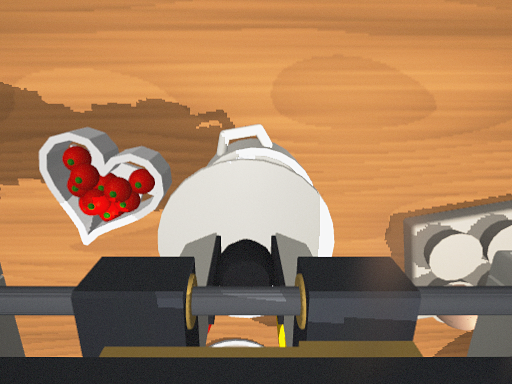

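Request:
{"op": "arm_command", "data": {
  "motion": [
    [-6,7,0,0,0.6],
    [0,0,20,0,0.6],
    [0,0,20,0,0.6],
    [0,0,12,0,0.6],
    [0,0,0,0,0.6]
  ]
}}

```text
t: 7.15
ee_pos: [444.0, 207.2, 104.5]
tool_rot: [[-1.0, 0.01, 0.016], [0.01, 1.0, 0.007], [-0.016, 0.007, -1.0]]
force: [-0.0, 0.2, -2.3]
opening: 26.8
```

Request:
{"op": "arm_command", "data": {
  "motion": [
    [6.5,3,0,0,0.6],
    [0,0,0,0,0.6]
  ]
}}

```text
t: 7.4
ee_pos: [437.9, 210.6, 105.3]
tool_rot: [[-1.0, 0.011, 0.017], [0.011, 1.0, 0.008], [-0.017, 0.008, -1.0]]
force: [0.5, 0.2, -2.6]
opening: 27.1
```

```bash
python3 held.py 438 207.5 - 35.5
```

```text
wrist pot (array([435.6, 210.8]), 732) lid (array([436.9, 211.4]), 49.8, 12168, np.float64(83.1))
scene pot (array([438.3, 208.6]), 88) lid (array([441. , 208.5]), 49.1, 284, np.float64(83.1))
side pot (array([437.7, 207.3]), 118) lid (array([440. , 207.8]), 51.7, 413, np.float64(83.8))
[437.9 210.6 105.3] [-0.1 -0.4 -2.7]
```

Request:
{"op": "arm_command", "data": {
  "motion": [
    [2,0,0,0,0.6],
    [0.5,0,5,0,0.6],
    [0.5,0,4,0,0.6],
    [0,0,0,0,0.6]
  ]
}}

```text
t: 8.05
ee_pos: [435.6, 210.6, 95.9]
tool_rot: [[-1.0, 0.011, 0.019], [0.011, 1.0, 0.008], [-0.019, 0.008, -1.0]]
force: [0.1, 1.0, -3.6]
opening: 26.8
```

```bash
python3 held.py 438 207.5 - 35.5
```

```text
wrist pot None lid (array([435. , 211.5]), 49.9, 12163, np.float64(73.8))
scene pot (array([438.3, 208.3]), 75) lid (array([436.3, 207.5]), 49.8, 288, np.float64(73.5))
side pot (array([437.8, 207.3]), 110) lid (array([437.1, 207.5]), 51.8, 416, np.float64(74.5))
[435.6 210.6  95.9] [-0.3 -0.7 -3.4]
```

Request:
{"op": "arm_command", "data": {
  "motion": [
    [-0.8,0,2,0,0.6],
    [0,0,2,0,0.6],
    [0,0,0,0,0.6]
  ]
}}

```text
t: 8.57
ee_pos: [437.0, 210.7, 92.2]
tool_rot: [[-1.0, 0.011, 0.02], [0.011, 1.0, 0.008], [-0.02, 0.008, -1.0]]
force: [-0.3, -0.1, -3.3]
opening: 26.9
```

Request:
{"op": "arm_command", "data": {
  "motion": [
    [0,0,1.5,0,0.6],
    [0,0,0,0,0.6]
  ]
}}

```text
t: 8.82
ee_pos: [437.1, 210.7, 90.6]
tool_rot: [[-1.0, 0.011, 0.02], [0.011, 1.0, 0.008], [-0.02, 0.008, -1.0]]
force: [0.4, 0.6, -3.1]
opening: 26.9
```

No contact yet, so the plug is inside the pot without touching. I'll creep down to the seat.

Request:
{"op": "arm_command", "data": {
  "motion": [
    [0,0,1,0,0.6],
    [0,0,0,0,0.6]
  ]
}}

```text
t: 9.07
ee_pos: [437.2, 210.8, 89.6]
tool_rot: [[-1.0, 0.011, 0.02], [0.011, 1.0, 0.008], [-0.02, 0.008, -1.0]]
force: [0.4, 0.4, -3.1]
opening: 27.3
```

Request:
{"op": "arm_command", "data": {
  "motion": [
    [0,0,0.7,0,0.6],
    [0,0,0,0,0.6]
  ]
}}

```text
t: 9.32
ee_pos: [437.2, 210.9, 89.5]
tool_rot: [[-1.0, 0.011, 0.021], [0.011, 1.0, 0.008], [-0.021, 0.009, -1.0]]
force: [-0.9, -0.9, -1.2]
opening: 27.0
```

Force has dropped, so it's touching at 89.5 as expected. Release, then rise.

Request:
{"op": "arm_command", "data": {
  "motion": [
    [0,0,0.3,0,0.6],
    [0,0,0,0,0.2],
    [0,0,0,0,-0.1],
    [0,0,0,0,-0.1],
    [0,0,0,0,-0.1]
  ]
}}

```text
t: 9.95
ee_pos: [438.2, 211.1, 89.6]
tool_rot: [[-1.0, 0.011, 0.023], [0.011, 1.0, 0.009], [-0.023, 0.009, -1.0]]
force: [1.1, 0.7, 0.9]
opening: 50.3
```

Request:
{"op": "arm_command", "data": {
  "motion": [
    [0,0,-15,0,-0.1],
    [0,0,-40,0,-0.1],
    [0,0,-30,0,-0.1],
    [0,0,0,0,-0.1]
  ]
}}

```text
t: 10.45
ee_pos: [436.0, 210.1, 176.3]
tool_rot: [[-1.0, 0.011, 0.022], [0.011, 1.0, 0.009], [-0.022, 0.009, -1.0]]
force: [0.3, -0.1, -0.3]
opening: 50.7
```

```bash
cat > chk.py <<'E'
from h import *
import sys
x,y=map(float,sys.argv[1:3])
for cam in('wrist','scene','side'):
    im,W=cloud(cam);P=W.reshape(-1,3);P=P[np.isfinite(P[:,0])]
    q=np.hypot(P[:,0]-x,P[:,1]-y)
    B=P[(q<50)&(q>38)&(P[:,2]>55)&(P[:,2]<85)]
    A=np.c_[B[:,:2]-[x,y],np.ones(len(B))]
    sl=np.linalg.lstsq(A,B[:,2],rcond=None)[0] if len(B)>20 else None
    print(cam,'brim z/tilt',sl is not None and sl.round(4),len(B),'knob',ring(W,(x,y),90,103,0,25),'ring',ring(W,(x,y),62,75,0,57))
print(bot.sense()['ee_pos'].round(1),bot.sense()['t'])
E
python3 chk.py 437.5 209
```

```text
wrist brim z/tilt [-4.80000e-03  1.15000e-02  6.53945e+01] 4082 knob (array([436.94299316, 211.92156982]), 14.231513977050781, 1095, np.float64(97.60893982464367)) ring (array([436.57559204, 211.61732483]), 49.58876037597656, 9636, np.float64(67.38869636206948))
scene brim z/tilt [-8.40000e-03  3.46000e-02  6.53476e+01] 260 knob (array([437.69241333, 208.98754883]), 14.651298522949219, 52, np.float64(97.33122007368206)) ring (array([437.35144043, 209.56570435]), 51.639892578125, 511, np.float64(68.05706106190627))
side brim z/tilt [9.50000e-03 6.36000e-02 6.52771e+01] 254 knob (array([437.07791138, 209.36543274]), 14.604783058166504, 58, np.float64(96.82059614010329)) ring (array([439.01577759, 209.53631592]), 52.662567138671875, 450, np.float64(68.166503522498))
[434.4 209.6 173.5] 10.6
```

Request:
{"op": "arm_command", "data": {
  "motion": [
    [0,-47,0,-0.011,-0.1],
    [0,-47,0,0,-0.1],
    [0,-47,0,0,-0.1],
    [0,-47,0,0,-0.1],
    [0,-47,0,0,-0.1]
  ]
}}

```text
t: 11.22
ee_pos: [431.3, -29.1, 165.4]
tool_rot: [[-1.0, -0.007, 0.005], [-0.007, 1.0, 0.008], [-0.005, 0.008, -1.0]]
force: [0.8, 0.5, 0.1]
opening: 51.0
```

Request:
{"op": "arm_command", "data": {
  "motion": [
    [0,-47,0,0,-0.1],
    [0,-47,0,0,-0.1],
    [0,-47,0,0,-0.1],
    [0,-43,0,0,-0.1],
    [0,0,0,0,-0.1]
  ]
}}

```text
t: 11.85
ee_pos: [428.7, -220.7, 156.7]
tool_rot: [[-1.0, -0.002, -0.005], [-0.002, 1.0, 0.014], [0.005, 0.014, -1.0]]
force: [-0.2, 0.8, 0.3]
opening: 50.3
```

```bash
python3 kn.py 434.5 -214
```

```text
ring (array([ 434.1373291 , -211.66830444]), 49.55682373046875, 7627, np.float64(13.176390208512958))
knob (array([ 434.39465332, -211.71647644]), 14.088587760925293, 811, np.float64(43.31560038753374))
[ 428.4 -219.1  156.6] 11.9 [[-1.0, -0.0033, -0.0059], [-0.0033, 0.9999, 0.0147], [0.0059, 0.0148, -0.9999]]
```

Request:
{"op": "arm_command", "data": {
  "motion": [
    [-4,7,35,0,-0.1],
    [0,0,35,0,-0.1],
    [0,0,20,0,-0.1],
    [0,0,0,0,-0.1]
  ]
}}

```text
t: 12.4
ee_pos: [430.5, -204.9, 62.2]
tool_rot: [[-1.0, -0.006, -0.011], [-0.007, 1.0, 0.019], [0.01, 0.019, -1.0]]
force: [-1.1, -0.1, 0.2]
opening: 50.6
```

Request:
{"op": "arm_command", "data": {
  "motion": [
    [-4,-8,0,0,-0.1],
    [0,0,10,0,-0.1],
    [0,0,6,0,-0.1],
    [0,0,0,0,-0.1]
  ]
}}

```text
t: 12.9
ee_pos: [435.7, -212.7, 46.8]
tool_rot: [[-1.0, -0.008, -0.008], [-0.008, 1.0, 0.017], [0.008, 0.017, -1.0]]
force: [-0.0, 0.9, -0.3]
opening: 50.6
```

Request:
{"op": "arm_command", "data": {
  "motion": [
    [1,0.3,5,0,-0.1],
    [0,0,4.5,0,-0.1],
    [0,0,0,0,0.6],
    [0,0,0,0,0.6],
    [0,0,0,0,0.6]
  ]
}}

```text
t: 13.52
ee_pos: [434.6, -212.3, 37.0]
tool_rot: [[-1.0, -0.007, -0.008], [-0.008, 1.0, 0.017], [0.008, 0.017, -1.0]]
force: [-0.1, 0.5, -1.6]
opening: 27.2
```

Request:
{"op": "arm_command", "data": {
  "motion": [
    [0,0,-25,0,0.6],
    [0,0,-45,0,0.6],
    [0,0,-45,0,0.6],
    [-10,35,-10,0.008,0.6],
    [-12,46,-2,0,0.6]
  ]
}}

```text
t: 14.15
ee_pos: [456.6, -133.5, 167.8]
tool_rot: [[-1.0, 0.006, -0.011], [0.006, 1.0, 0.019], [0.011, 0.019, -1.0]]
force: [0.1, 0.7, -3.9]
opening: 26.6
```

Request:
{"op": "arm_command", "data": {
  "motion": [
    [-12,46,0,0,0.6],
    [-12,46,0,0,0.6],
    [-12,46,0,0,0.6],
    [-12,46,0,0,0.6],
    [-12,46,0,0,0.6]
  ]
}}

```text
t: 14.78
ee_pos: [518.0, 103.3, 171.1]
tool_rot: [[-1.0, 0.008, -0.012], [0.008, 1.0, 0.019], [0.012, 0.019, -1.0]]
force: [0.2, 0.2, -1.8]
opening: 26.8
```

Remaining distance is about (+44, +176).

Request:
{"op": "arm_command", "data": {
  "motion": [
    [-11,44,0,-0.008,0.6],
    [-11,44,0,0,0.6],
    [-11,42,5,0,0.6],
    [-10,36,5,0,0.6],
    [0,0,0,0,0.6]
  ]
}}

```text
t: 15.4
ee_pos: [559.9, 278.1, 160.4]
tool_rot: [[-1.0, -0.005, -0.017], [-0.005, 1.0, 0.018], [0.017, 0.018, -1.0]]
force: [1.1, -0.4, -3.6]
opening: 26.6
```

```bash
python3 held.py 563 278.5 - 37
```

```text
wrist pot (array([562.5, 281.9]), 844) lid (array([559. , 278.8]), 49.9, 11853, np.float64(136.3))
scene pot (array([563.5, 278.9]), 132) lid (array([560.5, 272. ]), 49.5, 303, np.float64(134.8))
side pot (array([563.5, 278.3]), 190) lid (array([562.3, 273.3]), 53.1, 358, np.float64(135.8))
[559.9 278.1 160.4] [-0.9 -0.9 -2.8]
```

Request:
{"op": "arm_command", "data": {
  "motion": [
    [-3,4,0,0,0.6],
    [0,0,20,0,0.6],
    [0,0,20,0,0.6],
    [0,0,14,0,0.6],
    [0,0,0,0,0.6]
  ]
}}

```text
t: 16.18
ee_pos: [563.9, 276.3, 107.8]
tool_rot: [[-1.0, 0.004, -0.014], [0.004, 1.0, 0.018], [0.014, 0.017, -1.0]]
force: [0.3, -1.0, -2.7]
opening: 26.4
```

Request:
{"op": "arm_command", "data": {
  "motion": [
    [1.3,5.5,3,0,0.6],
    [0,0,3,0,0.6],
    [0,0,0,0,0.6]
  ]
}}

```text
t: 16.55
ee_pos: [563.5, 282.5, 103.4]
tool_rot: [[-1.0, 0.005, -0.011], [0.004, 1.0, 0.019], [0.011, 0.019, -1.0]]
force: [-0.4, -0.9, -2.5]
opening: 26.9
```

```bash
python3 held.py 563 278.5 - 37
```

```text
wrist pot (array([560.7, 281.8]), 518) lid (array([562.6, 283.4]), 49.8, 11861, np.float64(79.2))
scene pot (array([562.8, 278.8]), 90) lid (array([565.3, 280.4]), 50.2, 252, np.float64(78.4))
side pot (array([563.5, 278.2]), 103) lid (array([563.3, 279.1]), 50.6, 323, np.float64(79.9))
[563.5 282.5 103.4] [ 0.6  0.3 -2.7]
```

Request:
{"op": "arm_command", "data": {
  "motion": [
    [0.8,-1.3,2,0,0.6],
    [0,0,3,0,0.6],
    [0,0,2,0,0.6],
    [0,0,0,0,0.6]
  ]
}}

```text
t: 17.2
ee_pos: [562.6, 281.0, 96.2]
tool_rot: [[-1.0, 0.005, -0.011], [0.005, 1.0, 0.019], [0.011, 0.019, -1.0]]
force: [0.2, 0.7, -2.3]
opening: 27.1
```

```bash
python3 held.py 563 278.5 - 37
```

```text
wrist pot (array([560.1, 282.1]), 106) lid (array([562.1, 281.8]), 49.9, 11841, np.float64(71.9))
scene pot (array([562.6, 278.6]), 65) lid (array([563.7, 278.9]), 50.6, 251, np.float64(71.5))
side pot (array([563.7, 278.6]), 98) lid (array([564. , 278.8]), 51.3, 346, np.float64(73.0))
[562.6 281.   96.2] [ 0.9 -0.4 -3.2]
```

Well centred. I'll lower it slowly.

Request:
{"op": "arm_command", "data": {
  "motion": [
    [0,0,1.5,0,0.6],
    [0,0,1.5,0,0.6],
    [0,0,0,0,0.6]
  ]
}}

```text
t: 17.73
ee_pos: [562.8, 281.3, 93.4]
tool_rot: [[-1.0, 0.005, -0.01], [0.004, 1.0, 0.019], [0.011, 0.019, -1.0]]
force: [-0.2, -0.3, -2.6]
opening: 27.0
```

Request:
{"op": "arm_command", "data": {
  "motion": [
    [0,0,1,0,0.6],
    [0,0,0,0,0.6]
  ]
}}

```text
t: 17.98
ee_pos: [562.8, 281.3, 92.3]
tool_rot: [[-1.0, 0.005, -0.01], [0.005, 1.0, 0.019], [0.011, 0.019, -1.0]]
force: [0.6, -0.1, -3.3]
opening: 26.6
```

Request:
{"op": "arm_command", "data": {
  "motion": [
    [0,0,0.7,0,0.6],
    [0,0,0,0,0.6]
  ]
}}

```text
t: 18.23
ee_pos: [562.8, 281.3, 91.6]
tool_rot: [[-1.0, 0.005, -0.01], [0.005, 1.0, 0.019], [0.01, 0.019, -1.0]]
force: [-0.3, 0.4, -2.7]
opening: 26.9
```

Request:
{"op": "arm_command", "data": {
  "motion": [
    [0,0,0.6,0,0.6],
    [0,0,0,0,0.6]
  ]
}}

```text
t: 18.48
ee_pos: [562.9, 281.3, 91.4]
tool_rot: [[-1.0, 0.005, -0.01], [0.004, 1.0, 0.019], [0.01, 0.019, -1.0]]
force: [-1.2, 0.3, -1.2]
opening: 27.2
```

Request:
{"op": "arm_command", "data": {
  "motion": [
    [0,0,0.4,0,0.6],
    [0,0,0,0,0.2],
    [0,0,0,0,-0.1],
    [0,0,0,0,-0.1],
    [0,0,0,0,-0.1]
  ]
}}

```text
t: 19.1
ee_pos: [563.8, 281.7, 92.1]
tool_rot: [[-1.0, 0.005, -0.007], [0.005, 1.0, 0.02], [0.007, 0.02, -1.0]]
force: [-0.2, -0.6, -0.3]
opening: 50.2
```

Request:
{"op": "arm_command", "data": {
  "motion": [
    [0,0,-15,0,-0.1],
    [0,0,-40,0,-0.1],
    [0,0,-30,0,-0.1],
    [0,0,0,0,-0.1]
  ]
}}

```text
t: 19.6
ee_pos: [564.9, 280.0, 182.4]
tool_rot: [[-1.0, 0.005, -0.005], [0.005, 1.0, 0.021], [0.006, 0.021, -1.0]]
force: [-0.1, -0.4, 0.4]
opening: 50.2
```

```bash
python3 chk.py 562.8 280
```

```text
wrist brim z/tilt [-2.50000e-03  9.00000e-03  6.53835e+01] 4001 knob (array([562.53381348, 282.16546631]), 14.000787734985352, 1057, np.float64(97.62452070939534)) ring (array([562.12390137, 282.12991333]), 49.53696823120117, 9328, np.float64(67.4266141256599))
scene brim z/tilt [-9.2000e-03  1.8400e-02  6.4936e+01] 267 knob (array([564.68347168, 277.71566772]), 13.729131698608398, 52, np.float64(96.9647713151267)) ring (array([563.85015869, 278.91992188]), 50.54898452758789, 497, np.float64(67.64428159020824))
side brim z/tilt [2.46000e-02 6.44000e-02 6.55622e+01] 213 knob (array([562.07867432, 275.21368408]), 12.892217636108398, 39, np.float64(95.95486652037793)) ring (array([564.79626465, 277.68954468]), 50.83485412597656, 370, np.float64(68.57905965801228))
[563.  279.4 178.3] 19.75
```

Request:
{"op": "arm_command", "data": {
  "motion": [
    [0,-47,0,-0.005,-0.1],
    [0,-47,0,0,-0.1],
    [0,-47,0,0,-0.1],
    [0,-47,0,0,-0.1],
    [0,-47,0,0,-0.1]
  ]
}}

```text
t: 20.38
ee_pos: [559.4, 41.1, 166.2]
tool_rot: [[-1.0, -0.007, -0.025], [-0.007, 1.0, 0.018], [0.025, 0.018, -1.0]]
force: [0.3, -0.3, -1.0]
opening: 50.3
```

Request:
{"op": "arm_command", "data": {
  "motion": [
    [0,-47,0,0,-0.1],
    [0,-47,0,0,-0.1],
    [0,-47,0,0,-0.1],
    [0,-47,0,0,-0.1],
    [0,-47,0,0,-0.1]
  ]
}}

```text
t: 21.0
ee_pos: [556.6, -200.4, 154.0]
tool_rot: [[-0.999, -0.007, -0.038], [-0.007, 1.0, 0.022], [0.038, 0.022, -0.999]]
force: [0.6, 0.4, -0.3]
opening: 50.7
```

Request:
{"op": "arm_command", "data": {
  "motion": [
    [-5,-42,0,0.007,-0.1],
    [-5,-38,0,0,-0.1],
    [0,0,0,0,-0.1]
  ]
}}

```text
t: 21.38
ee_pos: [564.1, -285.4, 146.3]
tool_rot: [[-0.999, 0.005, -0.045], [0.004, 1.0, 0.027], [0.045, 0.026, -0.999]]
force: [-0.1, 0.9, -0.5]
opening: 50.3
```

```bash
python3 kn.py 567 -282
```

```text
ring (array([ 566.60931396, -281.44952393]), 49.81196594238281, 8150, np.float64(13.087716653656646))
knob (array([ 567.38391113, -281.25030518]), 14.140972137451172, 885, np.float64(43.322489021743806))
[ 564.  -283.7  146.2] 21.425 [[-0.9989, 0.0042, -0.0459], [0.003, 0.9996, 0.0277], [0.046, 0.0275, -0.9986]]
```

Request:
{"op": "arm_command", "data": {
  "motion": [
    [-8,-3,35,0,-0.1],
    [0,0,30,0,-0.1],
    [0,0,18,0,-0.1],
    [0,0,0,0,-0.1]
  ]
}}

```text
t: 21.92
ee_pos: [567.0, -278.4, 58.2]
tool_rot: [[-0.999, 0.001, -0.051], [-0.001, 0.999, 0.032], [0.051, 0.032, -0.998]]
force: [-0.2, -0.3, 1.0]
opening: 50.0
```

Request:
{"op": "arm_command", "data": {
  "motion": [
    [-1,-4,7,0,-0.1],
    [0,0,5,0,-0.1],
    [0,0,0,0,-0.1]
  ]
}}

```text
t: 22.3
ee_pos: [568.4, -281.4, 47.1]
tool_rot: [[-0.999, -0.001, -0.049], [-0.002, 1.0, 0.031], [0.049, 0.031, -0.998]]
force: [0.7, 0.6, -0.1]
opening: 50.5
```

Request:
{"op": "arm_command", "data": {
  "motion": [
    [0.5,-0.5,5,0,-0.1],
    [0,0,3.5,0,-0.1],
    [0,0,0,0,0.6],
    [0,0,0,0,0.6],
    [0,0,0,0,0.6]
  ]
}}

```text
t: 22.92
ee_pos: [567.8, -282.1, 39.0]
tool_rot: [[-0.999, -0.001, -0.047], [-0.002, 1.0, 0.03], [0.047, 0.03, -0.998]]
force: [0.7, 0.4, -1.9]
opening: 26.8
```

Request:
{"op": "arm_command", "data": {
  "motion": [
    [0,0,-25,0,0.6],
    [0,0,-45,0,0.6],
    [0,0,-40,0,0.6],
    [15,25,-10,0,0.6],
    [28,43,0,0,0.6]
  ]
}}

```text
t: 23.55
ee_pos: [529.6, -218.2, 163.2]
tool_rot: [[-0.999, 0.002, -0.051], [0.001, 0.999, 0.033], [0.051, 0.033, -0.998]]
force: [-0.8, 0.4, -3.3]
opening: 26.9
```

Request:
{"op": "arm_command", "data": {
  "motion": [
    [28,43,0,0,0.6],
    [28,43,0,0,0.6],
    [22,34,0,0,0.6],
    [10,16,0,0,0.6],
    [0,0,0,0,0.6]
  ]
}}

```text
t: 24.18
ee_pos: [436.7, -75.9, 172.1]
tool_rot: [[-0.999, 0.001, -0.053], [-0.001, 0.999, 0.034], [0.053, 0.034, -0.998]]
force: [0.3, -0.2, -3.4]
opening: 27.0
```

```bash
python3 held.py 434 -74 - 38.5
```

```text
wrist pot (array([433.1, -71.9]), 932) lid (array([435.6, -74.8]), 49.9, 11612, np.float64(146.1))
scene pot (array([434.8, -74. ]), 133) lid (array([452.5, -75.7]), 47.9, 371, np.float64(146.5))
side pot (array([433. , -75.3]), 340) lid (array([436.1, -78.4]), 51.6, 761, np.float64(146.4))
[436.7 -75.9 172.1] [ 0.1 -0.1 -3.3]
```

Request:
{"op": "arm_command", "data": {
  "motion": [
    [0,0.5,20,0,0.6],
    [0,0,25,0,0.6],
    [0,0,17,0,0.6],
    [0,0,0,0,0.6]
  ]
}}

```text
t: 24.82
ee_pos: [438.1, -79.2, 107.9]
tool_rot: [[-0.999, 0.007, -0.049], [0.005, 0.999, 0.032], [0.049, 0.032, -0.998]]
force: [-0.6, -0.8, -2.8]
opening: 26.8
```

Request:
{"op": "arm_command", "data": {
  "motion": [
    [4,6,2,0,0.6],
    [0,0,2,0,0.6],
    [0,0,0,0,0.6]
  ]
}}

```text
t: 25.2
ee_pos: [435.2, -73.9, 105.4]
tool_rot: [[-0.999, 0.008, -0.047], [0.007, 0.999, 0.031], [0.047, 0.031, -0.998]]
force: [-0.1, -0.1, -3.2]
opening: 26.9
```

```bash
python3 held.py 434 -74 - 38.5
```

```text
wrist pot (array([431.3, -71.9]), 574) lid (array([434.4, -73. ]), 49.9, 11630, np.float64(79.2))
scene pot (array([435.9, -74.2]), 57) lid (array([447.2, -73.7]), 47.4, 327, np.float64(79.6))
side pot (array([432.9, -75.2]), 177) lid (array([433.9, -76.1]), 51.0, 697, np.float64(79.4))
[435.2 -73.9 105.4] [-0.2 -1.3 -3.2]
```

Request:
{"op": "arm_command", "data": {
  "motion": [
    [1.1,1,2,0,0.6],
    [0,0,3,0,0.6],
    [0,0,3,0,0.6],
    [0,0,0,0,0.6]
  ]
}}

```text
t: 25.85
ee_pos: [433.6, -72.5, 97.0]
tool_rot: [[-0.999, 0.008, -0.047], [0.006, 1.0, 0.031], [0.047, 0.031, -0.998]]
force: [-0.6, 0.1, -3.1]
opening: 26.8
```

```bash
python3 held.py 434 -74 - 38.5
```

```text
wrist pot (array([430.4, -72.1]), 53) lid (array([432.5, -71.5]), 49.8, 11627, np.float64(70.8))
scene pot (array([436.3, -74.5]), 36) lid (array([446.4, -72.5]), 48.2, 320, np.float64(71.4))
side pot (array([433. , -75.3]), 151) lid (array([432.8, -74.1]), 50.4, 692, np.float64(71.4))
[433.6 -72.5  97. ] [ 0.2 -0.5 -3. ]
```

Slightly over in y (about +0.8) and under in x (about 0.3), so I'll trim both and lower.

Request:
{"op": "arm_command", "data": {
  "motion": [
    [-0.5,-0.7,1,0,0.6],
    [0,0,1,0,0.6],
    [0,0,0,0,0.6]
  ]
}}

```text
t: 26.38
ee_pos: [434.5, -73.4, 95.2]
tool_rot: [[-0.999, 0.008, -0.045], [0.006, 1.0, 0.031], [0.046, 0.03, -0.998]]
force: [-0.0, -0.7, -3.2]
opening: 26.9
```

Request:
{"op": "arm_command", "data": {
  "motion": [
    [0,0,1,0,0.6],
    [0,0,0,0,0.6]
  ]
}}

```text
t: 26.62
ee_pos: [434.4, -73.3, 94.2]
tool_rot: [[-0.999, 0.008, -0.045], [0.006, 1.0, 0.031], [0.046, 0.03, -0.998]]
force: [-0.3, 0.5, -3.7]
opening: 26.9
```

Request:
{"op": "arm_command", "data": {
  "motion": [
    [0,0,0.6,0,0.6],
    [0,0,0,0,0.6]
  ]
}}

```text
t: 26.88
ee_pos: [434.4, -73.3, 93.6]
tool_rot: [[-0.999, 0.008, -0.045], [0.006, 1.0, 0.031], [0.046, 0.03, -0.999]]
force: [-0.4, -0.0, -2.6]
opening: 26.6
```

Request:
{"op": "arm_command", "data": {
  "motion": [
    [0,0,0.6,0,0.6],
    [0,0,0,0,0.6]
  ]
}}

```text
t: 27.12
ee_pos: [434.5, -73.3, 93.3]
tool_rot: [[-0.999, 0.008, -0.045], [0.006, 1.0, 0.03], [0.045, 0.03, -0.999]]
force: [-0.6, 0.2, -2.7]
opening: 27.1
```

Request:
{"op": "arm_command", "data": {
  "motion": [
    [0,0,0.4,0,0.6],
    [0,0,0,0,0.6]
  ]
}}

```text
t: 27.38
ee_pos: [434.5, -73.3, 93.3]
tool_rot: [[-0.999, 0.008, -0.045], [0.006, 1.0, 0.03], [0.045, 0.03, -0.999]]
force: [-1.0, 0.9, -0.9]
opening: 27.0
```

Request:
{"op": "arm_command", "data": {
  "motion": [
    [0,0,0.3,0,0.6],
    [0,0,0,0,0.2],
    [0,0,0,0,-0.1],
    [0,0,0,0,-0.1],
    [0,0,0,0,-0.1]
  ]
}}

```text
t: 28.0
ee_pos: [435.2, -73.5, 93.1]
tool_rot: [[-0.999, 0.008, -0.043], [0.006, 1.0, 0.03], [0.043, 0.029, -0.999]]
force: [0.5, 0.2, -0.3]
opening: 50.4
```

Request:
{"op": "arm_command", "data": {
  "motion": [
    [0,0,-15,0,-0.1],
    [0,0,-40,0,-0.1],
    [0,0,-30,0,-0.1],
    [0,0,0,0,-0.1]
  ]
}}

```text
t: 28.5
ee_pos: [438.7, -76.1, 179.6]
tool_rot: [[-0.999, 0.008, -0.045], [0.007, 1.0, 0.03], [0.045, 0.03, -0.999]]
force: [0.4, -0.5, -0.1]
opening: 50.5
```

```bash
python3 chk.py 434 -73
```

```text
wrist brim z/tilt [-1.30000e-03  2.50000e-03  6.53079e+01] 4261 knob (array([433.86938477, -72.4563446 ]), 14.025774002075195, 1080, np.float64(97.58371681968225)) ring (array([433.63665771, -72.46012115]), 49.616722106933594, 9542, np.float64(67.4114454174174))
scene brim z/tilt [-1.11000e-02  1.89000e-02  6.57347e+01] 293 knob (array([435.94360352, -75.05464172]), 13.870818138122559, 65, np.float64(97.64460341283899)) ring (array([435.71514893, -74.2899704 ]), 50.20021438598633, 605, np.float64(67.6376507777071))
side brim z/tilt [1.92000e-02 3.83000e-02 6.52215e+01] 417 knob (array([433.48944092, -75.74655914]), 14.335041046142578, 95, np.float64(97.25681801901737)) ring (array([433.3458252 , -74.74459839]), 51.040706634521484, 797, np.float64(67.7203467055294))
[436.9 -75.4 177. ] 28.65
```

Request:
{"op": "arm_command", "data": {
  "motion": [
    [-30,-18,0,-0.007,-0.1],
    [-30,-18,5,0,-0.1],
    [-30,-18,10,0,-0.1],
    [-30,-16,10,0,-0.1],
    [0,0,0,0,-0.1]
  ]
}}

```text
t: 29.28
ee_pos: [554.8, -145.0, 134.5]
tool_rot: [[-0.998, 0.001, -0.063], [-0.001, 0.999, 0.037], [0.063, 0.038, -0.997]]
force: [-0.4, -0.3, -0.4]
opening: 50.2
```

```bash
python3 kn.py 558 -146
```

```text
ring (array([ 556.80358887, -144.80430603]), 49.6634635925293, 8807, np.float64(13.059485084776393))
knob (array([ 557.1628418 , -144.72471619]), 13.943142890930176, 937, np.float64(43.3160248724141))
[ 553.9 -144.4  134.9] 29.325 [[-0.998, 0.0007, -0.0633], [-0.0017, 0.9993, 0.0378], [0.0633, 0.0379, -0.9973]]
```

Request:
{"op": "arm_command", "data": {
  "motion": [
    [-6.5,-4.5,30,0,-0.1],
    [0,0,28,0,-0.1],
    [0,0,15,0,-0.1],
    [0,0,0,0,-0.1]
  ]
}}

```text
t: 29.82
ee_pos: [552.7, -144.0, 59.4]
tool_rot: [[-0.998, -0.0, -0.067], [-0.003, 0.999, 0.039], [0.067, 0.039, -0.997]]
force: [0.8, 0.6, 0.9]
opening: 50.2
```

Request:
{"op": "arm_command", "data": {
  "motion": [
    [-5.5,-2,6,0,-0.1],
    [0,0,5,0,-0.1],
    [0,0,0,0,-0.1]
  ]
}}

```text
t: 30.2
ee_pos: [559.0, -146.0, 49.6]
tool_rot: [[-0.998, -0.0, -0.063], [-0.003, 0.999, 0.038], [0.063, 0.038, -0.997]]
force: [-0.2, 0.6, 0.3]
opening: 50.3
```

Request:
{"op": "arm_command", "data": {
  "motion": [
    [1,0.3,6,0,-0.1],
    [0,0,4.5,0,-0.1],
    [0,0,0,0,0.6],
    [0,0,0,0,0.6],
    [0,0,0,0,0.6]
  ]
}}

```text
t: 30.82
ee_pos: [557.4, -145.4, 39.0]
tool_rot: [[-0.998, -0.0, -0.062], [-0.003, 0.999, 0.037], [0.062, 0.037, -0.997]]
force: [-0.5, 0.1, -0.1]
opening: 26.7
```

Request:
{"op": "arm_command", "data": {
  "motion": [
    [0,0,-25,0,0.6],
    [0,0,-45,0,0.6],
    [0,0,-40,0,0.6],
    [-20,-10,-15,0,0.6],
    [-30,-14,0,0,0.6]
  ]
}}

```text
t: 31.45
ee_pos: [613.8, -173.2, 161.7]
tool_rot: [[-0.998, -0.001, -0.068], [-0.003, 0.999, 0.04], [0.068, 0.04, -0.997]]
force: [0.6, -0.3, -2.7]
opening: 26.9
```

Request:
{"op": "arm_command", "data": {
  "motion": [
    [-30,-14,-5,0,0.6],
    [-20,-9,-3,0,0.6],
    [-8,-4,0,0,0.6],
    [0,0,0,0,0.6]
  ]
}}

```text
t: 31.95
ee_pos: [674.0, -201.5, 161.5]
tool_rot: [[-0.997, -0.0, -0.072], [-0.003, 0.999, 0.041], [0.071, 0.041, -0.997]]
force: [-0.6, 0.4, -2.9]
opening: 27.3
```

```bash
python3 held.py 676 -204 - 38.5
```

```text
wrist pot (array([ 676.1, -201.7]), 601) lid (array([ 673.2, -200.5]), 49.9, 11460, np.float64(135.4))
scene pot (array([ 677.3, -205.1]), 92) lid (array([ 674.4, -205.9]), 49.6, 120, np.float64(133.5))
side pot (array([ 675.4, -205.1]), 359) lid (array([ 672.6, -202.6]), 50.9, 824, np.float64(135.8))
[ 674.  -201.5  161.5] [ 0.7  0.3 -3.1]
```

Request:
{"op": "arm_command", "data": {
  "motion": [
    [-5,-4,18,0,0.6],
    [0,0,20,0,0.6],
    [0,0,14,0,0.6],
    [0,0,0,0,0.6]
  ]
}}

```text
t: 32.6
ee_pos: [673.7, -202.5, 105.8]
tool_rot: [[-0.997, -0.0, -0.073], [-0.004, 0.999, 0.042], [0.073, 0.042, -0.996]]
force: [-0.1, -0.2, -1.9]
opening: 26.7
```

Request:
{"op": "arm_command", "data": {
  "motion": [
    [-3.5,-0.8,2,0,0.6],
    [0,0,2,0,0.6],
    [0,0,0,0,0.6]
  ]
}}

```text
t: 32.98
ee_pos: [677.9, -203.6, 102.7]
tool_rot: [[-0.997, -0.001, -0.071], [-0.004, 0.999, 0.041], [0.071, 0.041, -0.997]]
force: [-1.2, 0.3, -2.9]
opening: 26.8
```

```bash
python3 held.py 676 -204 - 38.5
```

```text
wrist pot (array([ 674.4, -201.6]), 346) lid (array([ 677.4, -202.8]), 49.9, 11460, np.float64(76.5))
scene pot None lid (array([ 678.1, -205.8]), 50.3, 110, np.float64(74.5))
side pot (array([ 675.7, -204.6]), 183) lid (array([ 675.1, -205.4]), 51.3, 775, np.float64(76.6))
[ 677.9 -203.6  102.7] [ 0.3  0.1 -3.7]
```

Request:
{"op": "arm_command", "data": {
  "motion": [
    [0.4,0.7,2,0,0.6],
    [0,0,3,0,0.6],
    [0,0,0,0,0.6]
  ]
}}

```text
t: 33.5
ee_pos: [677.1, -202.6, 97.9]
tool_rot: [[-0.998, -0.001, -0.07], [-0.003, 0.999, 0.041], [0.07, 0.041, -0.997]]
force: [-0.1, -0.3, -3.0]
opening: 26.8
```

```bash
python3 held.py 676 -204 - 38.5
```

```text
wrist pot (array([ 674. , -201.7]), 84) lid (array([ 676.3, -201.7]), 49.8, 11470, np.float64(71.7))
scene pot None lid (array([ 677.2, -205.7]), 50.4, 115, np.float64(69.9))
side pot (array([ 675.5, -204.9]), 169) lid (array([ 675.7, -204.5]), 49.8, 756, np.float64(71.7))
[ 677.1 -202.6   97.9] [ 0.7  0.1 -2.9]
```

Centred. I'll lower it.

Request:
{"op": "arm_command", "data": {
  "motion": [
    [0,0,1.3,0,0.6],
    [0,0,1.3,0,0.6],
    [0,0,0,0,0.6]
  ]
}}

```text
t: 34.02
ee_pos: [677.2, -202.6, 95.6]
tool_rot: [[-0.998, -0.001, -0.069], [-0.003, 0.999, 0.04], [0.069, 0.04, -0.997]]
force: [0.2, 0.7, -2.7]
opening: 27.1
```

Request:
{"op": "arm_command", "data": {
  "motion": [
    [0,0,1,0,0.6],
    [0,0,0,0,0.6]
  ]
}}

```text
t: 34.28
ee_pos: [677.1, -202.6, 94.5]
tool_rot: [[-0.998, -0.001, -0.07], [-0.003, 0.999, 0.04], [0.069, 0.04, -0.997]]
force: [-0.7, 0.2, -2.9]
opening: 26.5
```

Request:
{"op": "arm_command", "data": {
  "motion": [
    [0,0,0.7,0,0.6],
    [0,0,0,0,0.6]
  ]
}}

```text
t: 34.52
ee_pos: [677.1, -202.6, 93.8]
tool_rot: [[-0.998, -0.001, -0.069], [-0.003, 0.999, 0.04], [0.069, 0.04, -0.997]]
force: [-0.3, -0.2, -3.1]
opening: 26.6
```

Request:
{"op": "arm_command", "data": {
  "motion": [
    [0,0,0.6,0,0.6],
    [0,0,0,0,0.6]
  ]
}}

```text
t: 34.78
ee_pos: [677.1, -202.6, 93.5]
tool_rot: [[-0.998, -0.001, -0.069], [-0.003, 0.999, 0.04], [0.069, 0.04, -0.997]]
force: [0.2, -0.3, -2.0]
opening: 27.2
```

Request:
{"op": "arm_command", "data": {
  "motion": [
    [0,0,0.4,0,0.6],
    [0,0,0,0,0.6]
  ]
}}

```text
t: 35.02
ee_pos: [677.2, -202.6, 93.5]
tool_rot: [[-0.998, -0.001, -0.069], [-0.003, 0.999, 0.04], [0.069, 0.04, -0.997]]
force: [1.3, 0.6, -1.3]
opening: 26.7
```

Request:
{"op": "arm_command", "data": {
  "motion": [
    [0,0,0.4,0,0.6],
    [0,0,0,0,0.2],
    [0,0,0,0,-0.1],
    [0,0,0,0,-0.1],
    [0,0,0,0,-0.1]
  ]
}}

```text
t: 35.65
ee_pos: [677.8, -202.8, 94.2]
tool_rot: [[-0.998, -0.001, -0.067], [-0.003, 0.999, 0.039], [0.066, 0.039, -0.997]]
force: [-0.1, -0.8, 0.2]
opening: 50.1
```

Request:
{"op": "arm_command", "data": {
  "motion": [
    [0,0,-15,0,-0.1],
    [0,0,-40,0,-0.1],
    [0,0,-40,0,-0.1],
    [40,0,-10,0,-0.1],
    [0,0,0,0,-0.1]
  ]
}}

```text
t: 36.28
ee_pos: [645.1, -207.6, 208.8]
tool_rot: [[-0.998, -0.001, -0.064], [-0.003, 0.999, 0.038], [0.064, 0.038, -0.997]]
force: [0.6, 0.2, -0.1]
opening: 50.8
```

```bash
python3 chk.py 676.5 -203
python3 - <<'E'
from h import *
for c in('scene','side'): cv2.imwrite(f'pics/{c}9.png',bot.get_image(c)[0])
E
```

```text
wrist brim z/tilt [3.00000e-03 6.10000e-03 6.51967e+01] 3134 knob (array([ 676.42877197, -201.50756836]), 14.02249813079834, 778, np.float64(97.35536418545027)) ring (array([ 676.53637695, -201.78530884]), 49.73983383178711, 7113, np.float64(67.34628115139934))
scene brim z/tilt [2.10000e-03 1.52000e-02 6.60925e+01] 338 knob (array([ 680.4017334 , -204.17153931]), 12.433612823486328, 55, np.float64(98.03471467387989)) ring (array([ 677.8291626 , -204.03671265]), 50.156986236572266, 676, np.float64(67.78332281623801))
side brim z/tilt [2.31000e-02 3.59000e-02 6.46352e+01] 481 knob (array([ 675.45019531, -207.09933472]), 15.336884498596191, 110, np.float64(97.25301772513802)) ring (array([ 677.75848389, -205.0211792 ]), 51.71391677856445, 884, np.float64(67.26321043200039))
[ 647.1 -207.4  206.9] 36.425
```

View pics/side9.png

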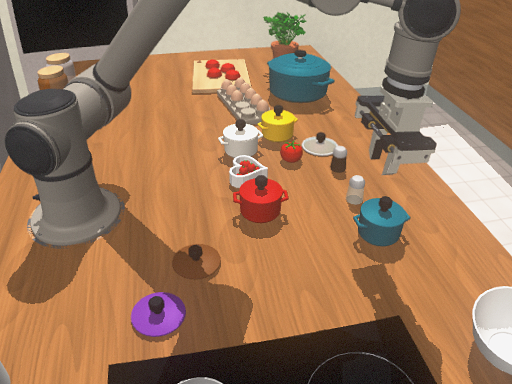

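View pics/scene9.png

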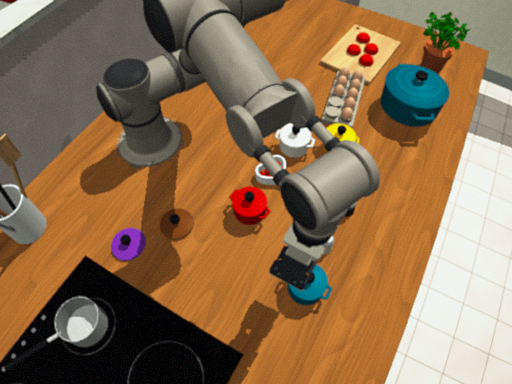

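In the side view all four lids sit on the pots of their own colour: white (240,138), yellow (278,122), red (261,198) and teal (383,219). The glass lid (320,145), heart dish (248,172), tomato and shakers haven't moved. The gripper is clear, so I'll hand the job in.

```bash
python3 -c "
from station import bot
print(bot.finish_job())"
```

```text
the job is handed in; nothing more can be done
None
```

All four lids (white, yellow, red and teal) are back on the pots of their own colour, and the job is handed in at about 36.5 s.

- **Seating:** in the close wrist view each knob top read 97.4–97.6 mm, where a fully home lid should read about 98 mm. The brims were level to within about 0.01 rad.
- **Gentle set-down:** each lid was lowered in sub-millimetre steps at the end. I released it when the wrist force began to drop from the lid's own weight, and no pressing force showed in the readings.
- **Everything else:** the pots, glass lid and heart dish look unmoved in the last picture, and the gripper was about 115 mm up, clear of everything.

**Disagreements:**
- The cameras differed from each other by 2–4 mm in y. I centred each lid by comparing lid and pot within the same view.
- The tool slowly tilted to about 4° over the run. Each lid was picked up and set down at nearly the same tilt, so they still went on level.
- The scene and side cameras gave brim tilts up to 0.06 rad. They had far fewer points than the wrist view, so I trusted the wrist view.

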